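# Clamp an engraving block in the bench press with its ratchet handle

## Task

Push the wooden engraving block along its channel until it is fully home against the end stop, then work the press's ratchet handle back and forth between its two posts until the clamp foot holds the block firmly. Feel for the tightness and do not overtighten, or the foot will dent the wood. Then let go, and leave the other things where they are.

Things in the scene. Friction and masses are not known exactly. Their poses are not given: they have to be found in the camera images.
- press: Grey bench press, fixed. Origin on the table under the spindle axis; z up; x = the way the block slides in; y left of that. Base plate 12 mm high, x -170 to +65, y +-75 mm. Wooden channel along x, -130 to +30 mm, open at -x: floor 20 mm high, rails 64 mm apart, rail tops 32 mm. A bridge (x +-20, y +-63 mm, height 78 to 96 mm) carries the spindle, ratchet wheel (radius 38 mm) and handle.
- stop_face (a point): Centre of the end stop's face, which looks to the press's -x, at x = +30 mm in the press's frame, 32 mm above the table (stop top 38 mm).
- block: Boxwood engraving block, 130 x 60 x 24 mm (x, y, z), about 0.16 kg, loose in the channel, its x along it. Origin at its centre; top 44 mm above the table. It starts 25 to 45 mm short of the stop; fully home its centre is at x = -35 mm in the press's frame, its near end at x = -100 mm, clear of bridge and handle. It slides with 1 to 2 N.
- clamp_foot: Round steel foot, 28 mm across, under the bridge on the spindle axis. Origin at the centre of its lower face. It starts 9 to 17 mm above the block's top and goes straight down 6 mm for each radian that the spindle turns.
- press_axis (a point): Point on the vertical spindle axis at mid-height of the flat handle bar, 126 mm above the table; fixed. Seen from above, swung clockwise the handle turns the spindle and lowers the foot; swung back it clicks over the wheel's 18 teeth, so up to 0.35 rad is lost before it bites again. The spindle does not run back.
- handle_knob (a point): Upright black round knob at the handle's end, 22 mm across, 131 to 183 mm above the table; this point is on its axis, 160 mm up, 125 mm from the spindle axis. The flat bar under it is 22 mm wide, top at 131 mm. Push at the knob across the bar: about 0.5 to 1 N swinging back, 4 to 5.5 N clockwise while the foot is free; at 8 to 10 N the block is held firmly, from about 13 N the wood dents.
- ratchet_handle (a joint): Angle of the handle, 0 to 1.30 rad, growing clockwise seen from above. At 0 it stands at the first post, pointing 0.65 rad anticlockwise of the press's x; at 1.30 at the second post. It stays where it is left. Once the foot bears on the block the clockwise push climbs, about 2 N per 0.1 rad. Against a post the push climbs too, without any tightening.
- post_a (a point): Top of the first steel post, 12 mm thick, 138 mm high, at x = +50, y = +59 mm in the press's frame; it stops the handle at 0.
- post_b (a point): Top of the second, equal post, at x = +50, y = -59 mm in the press's frame; it stops the handle at 1.30 rad.
- ink_tin: Round ink tin, 76 mm across, 66 mm high, standing beside the press; origin under its centre. To be left alone.
- oil_bottle: Small amber bottle with a black cap, 44 mm across, 120 mm high, beside the press; origin under its centre. To be left alone.
- burin: Hand tool with a wooden handle, 150 mm long, lying beside the press; origin under its middle. To be left alone.
Things that resemble listed ones, but are neither listed nor needed, are in the scene too. There is more than one size of the block; the job needs the smallest.

How it is judged:
By the outcome, as a careful person would: the job done as asked, in the order asked, and still so for the second after the job is handed in, with the robot touching nothing.
It also fails if it takes over 72 s, if anything falls off the work surface, if the arm or the gripper's body presses on something with over 40 N, if the wrist force passes 120 N, or if a joint passes its speed limit or range.

## Robot

A 6-joint arm with a two-finger parallel gripper is mounted at the origin on the work surface. World frame = base frame: x ahead of the robot, y to its left, z up, the work surface at z = 0. Lengths are in m, angles in rad, forces in N, time in s.
With the tool pointing down it reaches from about 0.35 to 0.725 m from the base axis. Payload 6 kg.
Tool frame: the origin (TCP) lies on the centre line of the jaws, within the pads' length; the fingertips stand 25 mm ahead of it and the grasp point (between the pads) lies 6 mm ahead of it (arm.tip_extent is the distance from the TCP to the fingertips, in m); z points along the fingers, y is the line along which they close (so a half turn about z gives the same grasp; the last joint's range is limited). The gripper opens to 85 mm and grips with 20 to 120 N. Pads are 22 mm wide; open, the fingers measure 114 mm over their backs; the gripper's body (76 mm by 85 mm) begins 54 mm behind the grasp point. The pads swing forward as they close: fully open they stand 13 mm farther back than shut.
Start: joints at [-0.902, 0.04, 0.085, 0, -1.615, -0.334], TCP at [0.197, -0.567, 0.23] pointing down, gripper open.
Joint ranges: [-2.56, 2.56], [-1.29, 2.01], [-1.08, 1.49], [-3.29, 1.98], [-2.81, -0.18], [-2.99, 2.99]. Speed limits (rad/s): [2.57, 2.57, 3.01, 3.14, 3.14, 3.14].

## Interface

Orientations are given as a rotation vector (axis times angle).
In Python, from rig import arm, claw, solver, eyes gives the robot as it stands. Calls block until the motion is done:
- arm.reach(position, orientation): joint-space move of the TCP to a pose.
- arm.movel(position, frame=None, vel=0.15, contact_N=None): straight line of the TCP; frame=None keeps the orientation; vel is the mean speed in m/s. With contact_N (N) it stops when the force on the tool has changed by that much, and returns True; else False.
- arm.move_j(angles): joint-space move.
- claw.let_go() and claw.close_gripper(squeeze=None): open the fingers fully, or close them until they stop; squeeze is the grip in N (None keeps the last).
- arm.pause(seconds).
- solver.ik(position, orientation): joint angles nearest the present ones, or None.
- arm.read_state(): the state.
- eyes.read_camera(name): name is "scene" or "top" or "wrist"; returns a dict with "pixels" (400x640x3 uint8, blue, green, red), "fov_y" (degrees; the focal length in pixels is half the picture's height over the tangent of half this angle, whatever the lens; pixels are square), "cx", "cy" (the principal point, pixels), "k1" (the pictures are not rectified: a ray, as slopes to the right and down, at radius r is drawn at 1 + k1 r^2 times it, then the intrinsics apply), "pose" (4x4, takes a point from camera to world coordinates). Camera axes: x right, y up, looking along -z (the intrinsics and any distortion apply to the point x, -y, -z); pixel columns grow to the right and rows downward; lengths in m; the calibration is good to about 2 mm. A picture is of the moment at which its call begins. There is no depth.
A pose or a line that the arm cannot do raises arm.MotionError and nothing moves.
- arm.close_job(): hands the job in; it is judged then, once.
Trained networks look in a picture, given as the dict that the camera call returned (one of the last four; its "shot" number tells which), for a name from the list of things; names that differ only in an ending like _2 or _b are one class to them, and where a whole thing is asked for, a point or a joint stands for the part that bears it (a point fixed in the world has none). Each returns a list of dicts, best first, with "score" (0 to 1); they miss things now and then, are a little off and sometimes report something else, mostly with a low value. They report only what shows in the picture. A call takes as long as a camera call. They do not tell look-alikes from the thing itself.
- eyes.regions_of(picture, name): "region" (400x640 bool, what is visible of it) and "box" ([left, top, right, bottom] in pixels, round what is visible of it).
The state is a dict: "time": time; "joint_positions": joint angles; "dq": joint speeds; "effort": joint torques, N m; "ee_pos": TCP position; "orientation": TCP orientation; "contact_force": force on the tool from outside, world axes, zero at the start; "wrist_torque": the same for the moment, N m; "finger_gap": finger opening in m; "grip_force": force on a finger pad.
Only numpy, scipy, OpenCV 4.12 (cv2) and the standard library are available. Lean on these libraries where they do the work, as an engineer would, in place of code of your own. Each camera call takes 0.05 s, during which the arm holds its last target. There are 200 camera calls.

## Working session

There is one attempt and no reset: what is moved stays moved. The work goes in short steps, each a Python script; the robot and the scene stay as the last script left them, time stands still between calls to the robot, and variables do not carry over. Pictures are saved under pics/ and viewed, at most 10 in all, crops included, and the job is handed in when it is done.

```bash
ls; mkdir -p pics
python3 - <<'E'
from rig import arm, claw, solver, eyes
import cv2,numpy as np
for n in("scene","top"):
    p=eyes.read_camera(n); cv2.imwrite(f"pics/{n}0.png",p["pixels"]); print(n,p["fov_y"],p["cx"],p["cy"],p["k1"],np.round(p["pose"],3).tolist())
    for o in ("press","block","handle_knob","clamp_foot","post_a"):
        try:
            for r in eyes.regions_of(p,o)[:4]: print(o,round(r["score"],2),r["box"])
        except Exception as e: print(o,e)
s=arm.read_state();print(s["time"],s["orientation"],s["contact_force"],s["finger_gap"])
E
```

```text
pics
scene 43.203367005607674 318.1359328747015 194.5083524986927 -0.1527449858065144 [[0.831, -0.442, 0.337, 0.942], [0.556, 0.658, -0.507, -0.621], [0.002, 0.609, 0.793, 1.063], [0.0, 0.0, 0.0, 1.0]]
press 0.67 [276.9, 124.7, 383.4, 254.6]
press 0.51 [338.8, 233.2, 367.9, 274.9]
block 0.87 [243.6, 259.7, 282.4, 338.2]
block 0.61 [298.8, 184.1, 352.7, 232.4]
block 0.58 [270.5, 101.2, 331.6, 154.8]
handle_knob 0.89 [336.0, 129.4, 385.3, 178.4]
handle_knob 0.33 [277.6, 128.6, 383.9, 255.8]
clamp_foot 0.23 [277.5, 124.9, 383.9, 256.2]
post_a 0.64 [276.0, 129.2, 385.9, 257.3]
top 54.50012745970204 312.0700509528964 194.8305534487482 -0.029325395993665175 [[0.015, 0.987, -0.157, 0.398], [-1.0, 0.013, -0.013, -0.03], [-0.01, 0.157, 0.988, 1.038], [0.0, 0.0, 0.0, 1.0]]
press 0.8 [211.5, 160.3, 342.0, 238.9]
block 0.9 [189.3, 249.2, 240.9, 327.8]
block 0.63 [368.6, 163.6, 443.0, 232.3]
block 0.59 [281.2, 186.7, 325.8, 216.5]
handle_knob 0.64 [213.3, 171.7, 280.4, 198.9]
clamp_foot 0.29 [214.2, 159.4, 347.4, 240.4]
post_a 0.66 [280.1, 187.8, 327.1, 219.3]
post_a 0.57 [210.2, 157.9, 349.2, 239.8]
post_a 0.36 [288.2, 135.3, 304.9, 158.1]
0.6 [ 5.23434255e-01 -3.09767121e+00 -2.25834594e-04] [0.25747292 0.00779338 0.02165722] 0.08541432398073256
```

View pics/top0.png

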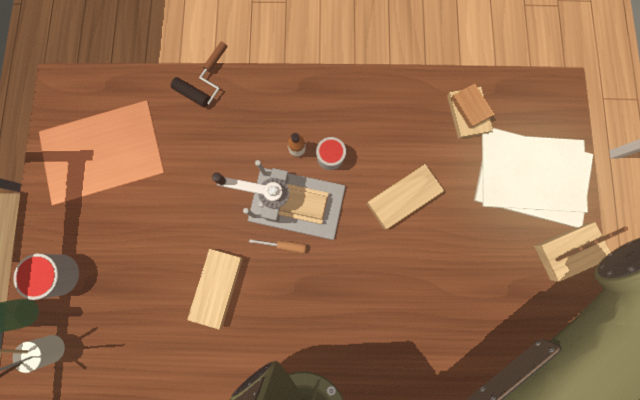

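View pics/scene0.png

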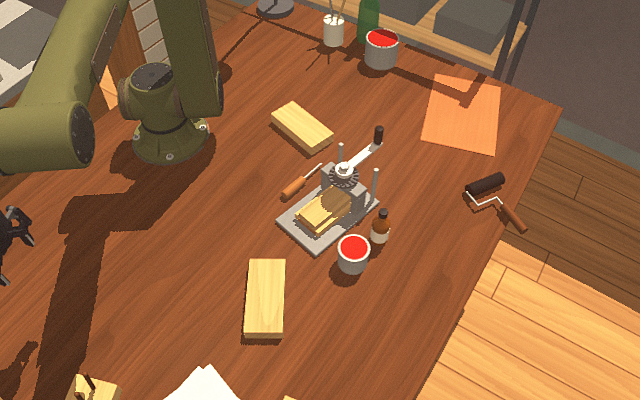

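The press sits at about (295,203) in the top picture, with its block in the channel at about (310,205). Look-alike blocks are loose at (215,288), (405,196) and (575,250), and there is one under other things at (470,110). By the description I want the one in the channel. The knob is at about (219,179). I'll check this in one close crop.

Run:
```python
import cv2
a=cv2.imread("pics/top0.png")[145:250,205:355]; cv2.imwrite("pics/c1.png",cv2.resize(a,None,fx=5.3,fy=5.3,interpolation=cv2.INTER_CUBIC))
```

```text
(no output)
```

View pics/c1.png

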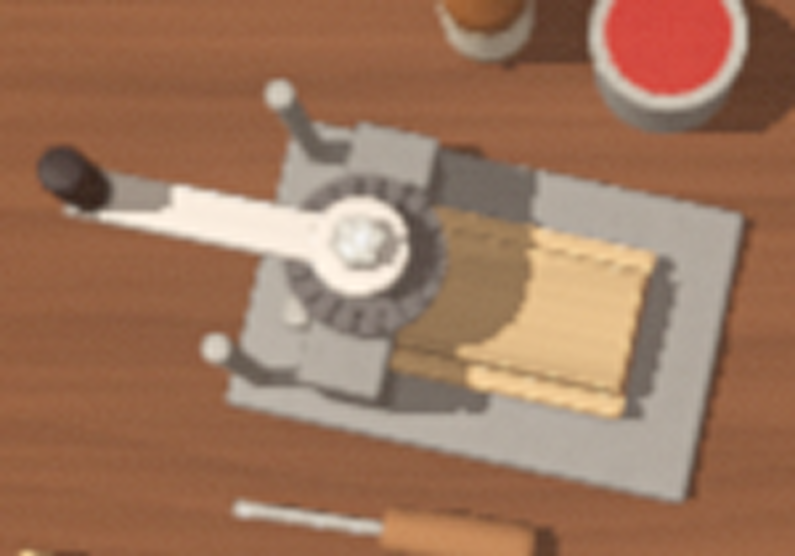

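The crop shows the block in the channel, with its near end at about crop (640,330). The post tops are at (215,348) and (280,95). The base corners are at (742,213), (685,498) and (228,402), and the knob top is at (60,170). Now I'll fit the press pose.

```bash
cat > h.py <<'E'
import numpy as np, cv2
from scipy.optimize import least_squares
def proj(p,P):
    T=np.linalg.inv(np.array(p["pose"])); c=np.atleast_2d(P)@T[:3,:3].T+T[:3,3]
    s=np.c_[c[:,0],-c[:,1]]/(-c[:,2:3]); r2=(s**2).sum(1,keepdims=True)
    f=200/np.tan(np.radians(p["fov_y"])/2)
    return s*(1+p["k1"]*r2)*f+[p["cx"],p["cy"]]
def unproj(p,uv,z):
    return least_squares(lambda q:(proj(p,[q[0],q[1],z])-uv).ravel(),[0.45,0]).x
def toworld(q,P):
    P=np.atleast_2d(P);c,s=np.cos(q[2]),np.sin(q[2])
    return np.c_[q[0]+c*P[:,0]-s*P[:,1],q[1]+s*P[:,0]+c*P[:,1],P[:,2]]
E
python3 - <<'E'
from h import *
from rig import eyes,arm
p=eyes.read_camera("top")
C=lambda a:np.array(a)/5.3+[205,145]-0.4
uv=C([[215,348],[280,95],[742,213],[685,498],[228,402]])
M=np.array([[50,59,138],[50,-59,138],[-170,-75,12],[-170,75,12],[65,75,12]])/1000
r=least_squares(lambda q:(proj(p,toworld(q,M))-uv).ravel(),[.45,0,1.5])
q=r.x;print("press",q,np.round(r.fun,1))
np.save("q.npy",q)
k=unproj(p,C([60,168]),.183);d=k-q[:2];print("knob",k,np.hypot(*d),"theta",0.65-(np.arctan2(d[1],d[0])-q[2]))
b=unproj(p,C([640,330]),.044);print("block end",toworld([0,0,0],[0,0,0]), np.array([[np.cos(q[2]),np.sin(q[2])],[-np.sin(q[2]),np.cos(q[2])]])@(b-q[:2]))
print(proj(p,toworld(q,[[-.13,.032,.032],[0,0,.15]])),C([[612,405],[362,240]]))
# scene check
s=eyes.read_camera("scene");print("scene posts",proj(s,toworld(q,M)))
for o in("ink_tin","oil_bottle","burin"):
    for x in eyes.regions_of(p,o)[:2]: print(o,x["score"],x["box"],unproj(p,[(x["box"][0]+x["box"][2])/2,(x["box"][1]+x["box"][3])/2],.05))
E
```

```text
press [0.55015745 0.07667603 1.37478832] [ 0.3  0.1 -0.3 -0.3  0.5 -0.5  0.   0.6 -0.5  0.1]
knob [0.57310995 0.19907208] 0.12452955066997458 theta 0.6393655770598198
block end [[0. 0. 0.]] [-1.30734679e-01  3.26154481e-05]
[[322.46104548 219.33697446]
 [271.34429582 189.4837252 ]] [[320.07169811 221.01509434]
 [272.90188679 189.88301887]]
scene posts [[339.67663152 142.68942443]
 [375.11480831 168.0247251 ]
 [315.2039171  254.65285082]
 [273.53991328 218.41760669]
 [337.57460931 168.59690328]]
ink_tin 0.78 [314.7, 136.2, 346.5, 169.5] [ 0.6667677  -0.06386902]
ink_tin 0.49 [281.3, 187.8, 326.0, 220.9] [0.52966719 0.00435567]
oil_bottle 0.84 [287.3, 134.5, 307.4, 157.5] [0.68433371 0.02373255]
oil_bottle 0.27 [212.1, 157.6, 347.8, 239.2] [0.54431941 0.06570369]
burin 0.8 [250.9, 237.4, 305.5, 257.7] [0.41871866 0.06671469]
```

The fit residual is under 1 px, the knob radius is 124.5 mm (expected 125) and the block is 31 mm short. All of these agree with the given sizes. I'll push the block now.

```bash
cat >> h.py <<'E'
from scipy.spatial.transform import Rotation as R
q=np.load("q.npy")
def ori(yaw): return (R.from_euler("z",yaw)*R.from_euler("x",np.pi)).as_rotvec()
def W(x,y,z): return toworld(q,[x,y,z])[0]
E
python3 - <<'E'
from h import *
from rig import arm,claw,solver,eyes
for k in(0,np.pi):
  for a in (0.,.65,-.65):
    j=solver.ik(W(-.165,0,.15) if a==0 else [*W(.125*np.cos(a),.125*np.sin(a),.168)],ori(q[2]+a+k)); print(k,a,None if j is None else np.round(j,2))
E
```

```text
0 0.0 [ 0.22 -0.16 -0.25  0.   -1.48  2.72]
0 0.65 [ 0.74 -0.15 -0.21  0.   -1.51  2.85]
0 -0.65 [ 0.54  0.21  0.16  0.   -1.52  1.75]
3.141592653589793 0.0 [ 0.22 -0.16 -0.25  0.   -1.48 -0.42]
3.141592653589793 0.65 [ 0.74 -0.15 -0.21  0.   -1.51 -0.29]
3.141592653589793 -0.65 [ 0.54  0.21  0.16  0.   -1.52 -1.39]
```

Run:
```python
from h import *
from rig import arm,claw,solver,eyes
o=ori(q[2]+np.pi); ex=np.array([np.cos(q[2]),np.sin(q[2]),0])
claw.close_gripper(20)
arm.reach(W(-.168,0,.16),o)
arm.movel(W(-.168,0,.052),vel=.12)
s=arm.read_state();f0=s["contact_force"];print(s["time"],f0,s["finger_gap"])
h=arm.movel(W(-.095,0,.052),vel=.025,contact_N=6)
s=arm.read_state();loc=R.from_euler("z",-q[2]).apply(np.array(s["ee_pos"])-[q[0],q[1],0])
print(h,loc,(s["contact_force"]-f0)@ex,s["time"])
p=eyes.read_camera("top");cv2.imwrite("pics/c2.png",cv2.resize(p["pixels"][145:250,205:355],None,fx=5.3,fy=5.3,interpolation=cv2.INTER_CUBIC))
```

```text
4.75 [ 0.29607502 -0.60296968 -0.00640631] -0.0002596336451168717
False [-9.50274520e-02 -3.68586282e-06  5.19919319e-02] 0.8563710647265884 7.8167
```

View pics/c2.png

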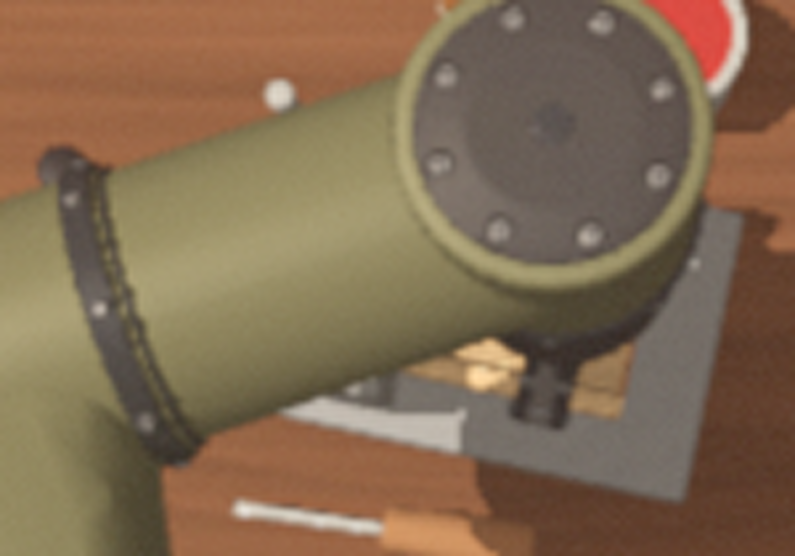

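The wrist hides the block end in this view. The post and the base are unchanged. The stop hasn't been felt yet, so I'll check with the wrist and scene cameras.

Run:
```python
from h import *
from rig import arm,claw,solver,eyes
s=arm.read_state();print(arm.tip_extent,s["contact_force"],s["ee_pos"])
p=eyes.read_camera("wrist");w=p["pixels"]
a=eyes.read_camera("scene");print([(r["score"],r["box"]) for r in eyes.regions_of(a,"block")])
c=cv2.resize(a["pixels"][110:270,250:410],(500,500),interpolation=cv2.INTER_CUBIC)
cv2.imwrite("pics/c3.png",np.hstack([c,cv2.resize(w,(300,188)) if 0 else np.zeros((500,1,3),np.uint8)]))
cv2.imwrite("pics/w3.png",w)
```

```text
0.025 [ 0.48827394 -0.85634645 -0.05628336] [ 0.53166232 -0.01653676  0.05200184]
[(0.92, [244.1, 261.8, 282.7, 337.7]), (0.8, [268.9, 101.9, 293.3, 140.0]), (0.64, [297.3, 183.6, 352.6, 230.9])]
```

View pics/w3.png

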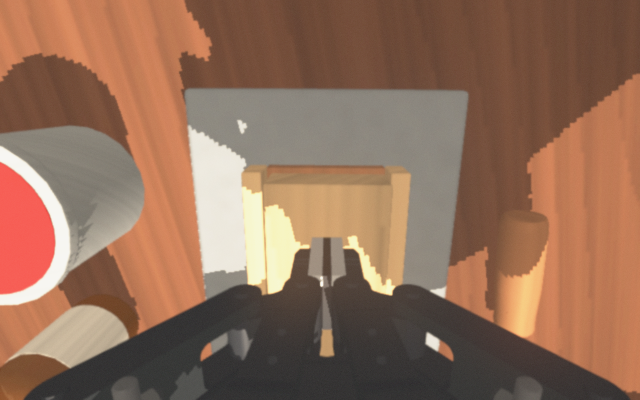

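View pics/c3.png

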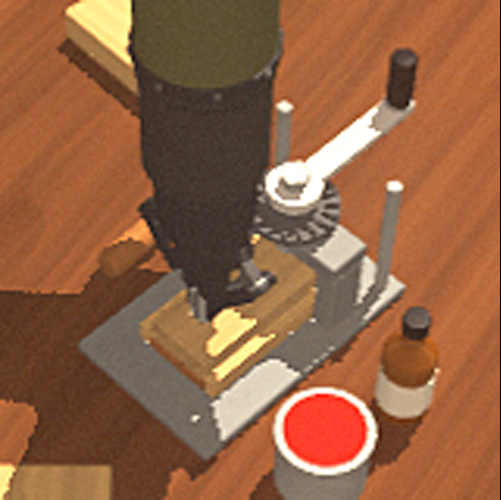

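Run:
```python
from h import *
from rig import eyes
p=eyes.read_camera("wrist")
P=[[-.13,.032,.032],[-.13,-.032,.032],[-.13,.03,.02],[-.13,-.03,.02],[-.13,.03,.044],[-.131,-.03,.044],[-.17,.075,.012],[-.17,-.075,.012],[-.1,.03,.02],[-.095,0,.027]]
for a,b in zip(P,proj(p,np.array([W(*x) for x in P]))): print(a,b.round(0))
s=eyes.read_camera("scene")
for a,b in zip(P,proj(s,np.array([W(*x) for x in P]))): print(a,((b-[250,110])*3.125).round(0))
cv2.imwrite("pics/w4.png",cv2.resize(p["pixels"][140:300,220:440],None,fx=3.5,fy=3.5,interpolation=cv2.INTER_CUBIC))
```

```text
[-0.13, 0.032, 0.032] [395. 173.]
[-0.13, -0.032, 0.032] [265. 173.]
[-0.13, 0.03, 0.02] [387. 168.]
[-0.13, -0.03, 0.02] [273. 168.]
[-0.13, 0.03, 0.044] [396. 179.]
[-0.131, -0.03, 0.044] [265. 177.]
[-0.17, 0.075, 0.012] [475.  89.]
[-0.17, -0.075, 0.012] [185.  89.]
[-0.1, 0.03, 0.02] [384. 222.]
[-0.095, 0, 0.027] [330. 235.]
[-0.13, 0.032, 0.032] [145. 327.]
[-0.13, -0.032, 0.032] [201. 374.]
[-0.13, 0.03, 0.02] [147. 337.]
[-0.13, -0.03, 0.02] [200. 381.]
[-0.13, 0.03, 0.044] [146. 320.]
[-0.131, -0.03, 0.044] [198. 365.]
[-0.17, 0.075, 0.012] [ 74. 339.]
[-0.17, -0.075, 0.012] [204. 452.]
[-0.1, 0.03, 0.02] [174. 316.]
[-0.095, 0, 0.027] [204. 328.]
```

View pics/w4.png

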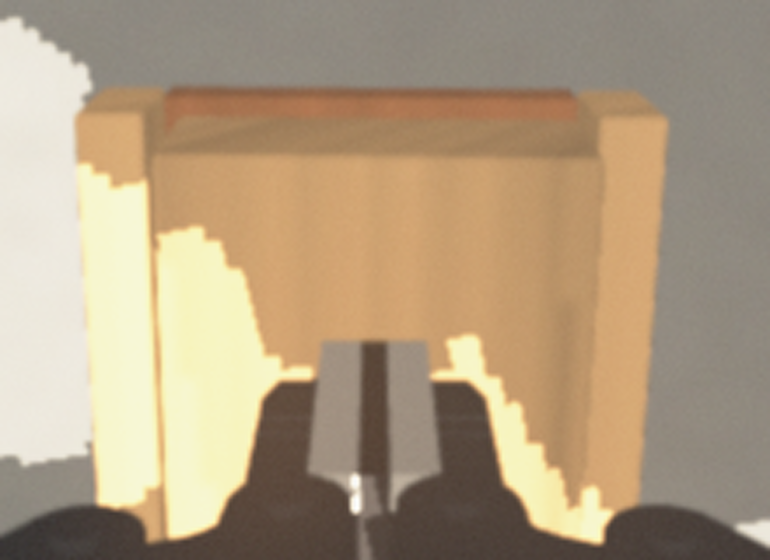

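The wrist crop still shows the block's end edge at row 184, which puts it at x of about -0.128 and a height of 44 mm, so it hasn't moved. The fingers appear to be above it. I'll find the real tip height by touching.

Run:
```python
from h import *
from rig import arm
s=arm.read_state();print(s["contact_force"])
h=arm.movel(W(-.095,0,.040),vel=.02,contact_N=2.5)
s=arm.read_state();print(h,s["ee_pos"],s["contact_force"],s["time"])
```

```text
[-0.87899111  0.08081716 -0.37003342]
True [ 0.53171132 -0.01653622  0.04326612] [-0.87771935 -0.30109637  3.27035229] 8.5917
```

Run:
```python
from h import *
from rig import arm,eyes
arm.movel(W(-.095,0,.085),vel=.12)
arm.movel(W(-.152,0,.085),vel=.12)
arm.movel(W(-.152,0,.048),vel=.08)
h=arm.movel(W(-.152,0,.012),vel=.02,contact_N=3)
s=arm.read_state();print(h,s["ee_pos"],s["contact_force"],s["time"])
arm.movel(W(-.158,0,.070),vel=.12)
p=eyes.read_camera("wrist")
cv2.imwrite("pics/w5.png",cv2.resize(p["pixels"],None,fx=1.25,fy=1.25))
P=[[x,0,z] for z in(.02,.044) for x in (-.131,-.12,-.1)]
for a,b in zip(P,proj(p,np.array([W(*x) for x in P]))): print(a,(b*1.25).round(0))
s=eyes.read_camera("top")
```

```text
False [ 0.52063164 -0.07241884  0.01211956] [ 0.06212513  0.24272662 -0.10328327] 12.275
[-0.131, 0, 0.02] [411. 325.]
[-0.12, 0, 0.02] [411. 345.]
[-0.1, 0, 0.02] [411. 379.]
[-0.131, 0, 0.044] [411. 350.]
[-0.12, 0, 0.044] [411. 371.]
[-0.1, 0, 0.044] [411. 409.]
```

View pics/w5.png

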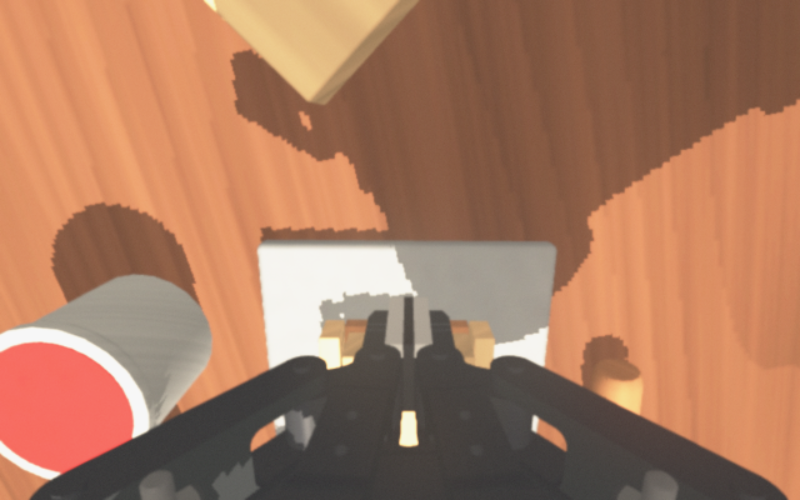

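The wrist picture shows the fingers over the open base plate, with the channel's end at about (405,330). Touching puts the closed fingertips at about TCP height: they met the block top at 0.043, and met nothing over the base plate down to 0.012. They were simply passing over the block. I'll push lower.

Run:
```python
from h import *
from rig import arm,eyes
ex=np.array([np.cos(q[2]),np.sin(q[2]),0])
arm.movel(W(-.158,0,.030),vel=.12)
arm.pause(.2);f0=np.array(arm.read_state()["contact_force"])
for x in (-.14,-.13,-.12,-.11,-.10,-.09):
    h=arm.movel(W(x,0,.030),vel=.025,contact_N=6)
    s=arm.read_state();loc=R.from_euler("z",-q[2]).apply(np.array(s["ee_pos"])-[q[0],q[1],0])
    print(h,loc.round(4),round((s["contact_force"]-f0)@ex,2),s["time"])
    if h:break
p=eyes.read_camera("wrist")
cv2.imwrite("pics/w6.png",p["pixels"])
```

```text
False [-0.14  0.    0.03] 0.04 14.5583
False [-0.1298  0.      0.03  ] 0.83 15.1083
False [-0.1198 -0.      0.03  ] 0.58 15.6583
False [-0.1105  0.0003  0.03  ] -3.85 16.2083
True [-0.1106  0.0008  0.0295] -0.63 16.4167
```

The stop was felt at TCP x = -0.1105, so the finger front is at about -0.100, which is exactly the home position. Next is the knob.

```bash
cat >> h.py <<'E'
def K(th,z,r=.125):
    a=.65-th; return W(r*np.cos(a),r*np.sin(a),z), ori(q[2]+a+np.pi)
def tang(th): # clockwise direction
    a=q[2]+.65-th; return np.array([np.sin(a),-np.cos(a),0])
def theta(s):
    l=R.from_euler("z",-q[2]).apply(np.array(s["ee_pos"])-[q[0],q[1],0]); return .65-np.arctan2(l[1],l[0]),np.hypot(l[0],l[1])
E
python3 - <<'E'
from h import *
from rig import arm,eyes,claw
arm.movel(W(-.14,0,.030),vel=.15)
arm.movel(W(-.15,0,.24),vel=.3)
claw.let_go()
arm.reach(*K(.64,.235))
p=eyes.read_camera("wrist");r=eyes.regions_of(p,"block")
cv2.imwrite("pics/w7.png",p["pixels"])
print([(x["score"],x["box"]) for x in r], proj(p,np.array([K(.64,.183)[0],K(.64,.131)[0]])))
h=arm.movel(K(.64,.142)[0],vel=.12,contact_N=5);print(h,arm.read_state()["ee_pos"])
if not h:
    claw.close_gripper(25); s=arm.read_state(); print(s["finger_gap"],s["grip_force"],s["contact_force"],s["time"],theta(s))
E
```

```text
[(0.6, [469.8, 99.1, 640.0, 198.3])] [[329.99934092 219.19304854]
 [329.25870648 195.44317712]]
False [0.57377192 0.19960721 0.1431601 ]
0.0209785538393891 25.015543699264526 [ 0.99979337 -0.87375347  1.14690147] 21.1333 (np.float64(0.6407911035471455), np.float64(0.1250789280782946))
```

View pics/w7.png

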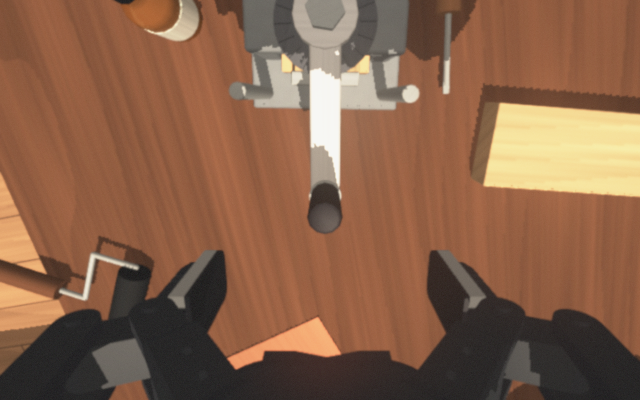

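The knob at (324,208) lies between the open fingers, and it is now gripped with a gap of 21 mm. I'll start the first clockwise stroke, logging the push.

```bash
cat >> h.py <<'E'
def force(arm,th,f0,n=4):
    v=[]
    for _ in range(n):
        v.append(-(np.array(arm.read_state()["contact_force"])-f0)@tang(th)); arm.pause(.01)
    return np.mean(v),np.std(v)
def stroke(arm,th,end,f0,step,vel,limit):
    log=[];d=np.sign(end-th)
    while d*(end-th)>1e-3:
        th=th+d*min(step,abs(end-th)); p,o=K(th,Z)
        h=arm.movel(p,o,vel=vel,contact_N=9)
        f=force(arm,th,f0); log.append((round(th,3),round(f[0],1),bool(h)))
        if abs(f[0])>limit or h: break
    s=arm.read_state(); print(log,"theta",theta(s),"gap",s["finger_gap"],"t",s["time"]); return th
Z=.143
E
python3 - <<'E'
from h import *
from rig import arm
f0=np.mean([arm.read_state()["contact_force"] for _ in range(3)],0);np.save("f0.npy",f0)
stroke(arm,.64,1.22,f0,.1,.07,8.5)
E
```

```text
[(np.float64(0.74), np.float64(2.9), False), (np.float64(0.84), np.float64(3.9), False), (np.float64(0.94), np.float64(3.7), False), (np.float64(1.04), np.float64(3.8), False), (np.float64(1.14), np.float64(4.2), False), (np.float64(1.22), np.float64(4.5), False)] theta (np.float64(1.2141313972658156), np.float64(0.12573611034457668)) gap 0.021147840557923694 t 23.25
```

Run:
```python
from h import *
from rig import arm
f0=np.load("f0.npy")
t=stroke(arm,1.22,.06,f0,.2,.15,6)
stroke(arm,t,1.22,f0,.1,.07,7.5)
```

```text
[(np.float64(1.02), np.float64(1.2), False), (np.float64(0.82), np.float64(1.5), False), (np.float64(0.62), np.float64(1.3), False), (np.float64(0.42), np.float64(0.6), False), (np.float64(0.22), np.float64(1.0), False), (np.float64(0.06), np.float64(0.1), False)] theta (np.float64(0.06059879409154678), np.float64(0.12416573096041923)) gap 0.02114235036536809 t 25.5083
[(np.float64(0.16), np.float64(1.5), False), (np.float64(0.26), np.float64(2.6), False), (np.float64(0.36), np.float64(2.9), False), (np.float64(0.46), np.float64(2.8), False), (np.float64(0.56), np.float64(3.2), False), (np.float64(0.66), np.float64(3.5), False), (np.float64(0.76), np.float64(3.3), False), (np.float64(0.86), np.float64(3.2), False), (np.float64(0.96), np.float64(3.9), False), (np.float64(1.06), np.float64(4.4), False), (np.float64(1.16), np.float64(4.7), False), (np.float64(1.22), np.float64(4.9), False)] theta (np.float64(1.2144467884492198), np.float64(0.12572451392292244)) gap 0.020944257490371026 t 29.7417
```

Run:
```python
from h import *
from rig import arm
f0=np.load("f0.npy")
t=stroke(arm,1.22,.06,f0,.2,.15,6)
stroke(arm,t,1.22,f0,.08,.07,6.2)
```

```text
[(np.float64(1.02), np.float64(1.4), False), (np.float64(0.82), np.float64(1.4), False), (np.float64(0.62), np.float64(1.2), False), (np.float64(0.42), np.float64(0.3), False), (np.float64(0.22), np.float64(-0.4), False), (np.float64(0.06), np.float64(-0.0), False)] theta (np.float64(0.050171356244702925), np.float64(0.12415199787453117)) gap 0.02126256825313647 t 32.0
[(np.float64(0.14), np.float64(0.4), False), (np.float64(0.22), np.float64(3.5), False), (np.float64(0.3), np.float64(4.5), False), (np.float64(0.38), np.float64(4.1), False), (np.float64(0.46), np.float64(4.6), False), (np.float64(0.54), np.float64(5.0), False), (np.float64(0.62), np.float64(4.7), False), (np.float64(0.7), np.float64(4.5), False), (np.float64(0.78), np.float64(4.9), False), (np.float64(0.86), np.float64(4.9), False), (np.float64(0.94), np.float64(4.9), False), (np.float64(1.02), np.float64(4.7), False), (np.float64(1.1), np.float64(5.2), False), (np.float64(1.18), np.float64(5.2), False), (np.float64(1.22), np.float64(5.6), False)] theta (np.float64(1.21067924126385), np.float64(0.12585998751115568)) gap 0.021176768523453356 t 36.8333
```

Run:
```python
from h import *
from rig import arm
f0=np.load("f0.npy")
t=stroke(arm,1.22,.06,f0,.24,.17,6)
t=stroke(arm,t,.26,f0,.1,.07,6.3)
stroke(arm,t,1.2,f0,.05,.06,6.8)
```

```text
[(np.float64(0.98), np.float64(1.7), True)] theta (np.float64(1.1249175730756258), np.float64(0.12583059649271325)) gap 0.021466492532567393 t 37.075
[(np.float64(0.88), np.float64(1.5), True)] theta (np.float64(1.0858984194754722), np.float64(0.12579763163834573)) gap 0.021191183553373252 t 37.35
[(np.float64(0.93), np.float64(1.8), True)] theta (np.float64(1.0548356035160786), np.float64(0.12577190740195718)) gap 0.021402276940787484 t 37.5917
```

Run:
```python
from h import *
from rig import arm
f0=np.load("f0.npy")
t=stroke(arm,1.055,.06,f0,.2,.14,6)
if t<.1:
    t=stroke(arm,t,.26,f0,.1,.07,6.3)
    if t>.25: stroke(arm,t,1.2,f0,.05,.06,6.8)
```

```text
[(np.float64(0.855), np.float64(0.8), True)] theta (np.float64(0.9508926581647823), np.float64(0.12574890688867996)) gap 0.021144520461101955 t 37.8333
```

```bash
sed -i 's/contact_N=9)/contact_N=cN)/; s/step,vel,limit):/step,vel,limit,cN=9):/' h.py
python3 - <<'E'
from h import *
from rig import arm
f0=np.load("f0.npy")
t=stroke(arm,.95,.06,f0,.2,.12,6,20)
if t<.1:
    t=stroke(arm,t,.26,f0,.1,.07,6.3)
    if t>.25: stroke(arm,t,1.2,f0,.05,.06,6.8)
E
```

```text
[(np.float64(0.75), np.float64(-0.2), False), (np.float64(0.55), np.float64(-0.6), False), (np.float64(0.35), np.float64(-0.9), False), (np.float64(0.15), np.float64(-0.0), False), (np.float64(0.06), np.float64(-1.4), False)] theta (np.float64(0.06277910355882166), np.float64(0.12430789210344666)) gap 0.021222681028017745 t 39.675
[(np.float64(0.16), np.float64(2.1), False), (np.float64(0.26), np.float64(3.7), False)] theta (np.float64(0.25565117346519645), np.float64(0.12475438443207514)) gap 0.021191202821802754 t 40.3917
[(np.float64(0.31), np.float64(5.9), False), (np.float64(0.36), np.float64(7.2), False)] theta (np.float64(0.350849045543106), np.float64(0.12491572137201276)) gap 0.021218910897583758 t 40.9583
```

Run:
```python
from h import *
from rig import arm
f0=np.load("f0.npy")
print(force(arm,.36,f0,8))
stroke(arm,.36,.43,f0,.035,.05,8.7)
print(force(arm,.43,f0,8))
```

```text
(np.float64(7.0474052131194345), np.float64(0.2296834042362605))
[(np.float64(0.395), np.float64(9.1), False)] theta (np.float64(0.3836153116848652), np.float64(0.1249681968425813)) gap 0.021481791360163847 t 41.3083
(np.float64(8.505914974978271), np.float64(0.31293246345793424))
```

Run:
```python
from h import *
from rig import arm
f0=np.load("f0.npy")
stroke(arm,.395,.28,f0,.06,.05,12,20)
print(force(arm,.28,f0,8))
stroke(arm,.28,.40,f0,.04,.05,8.9)
print(force(arm,.40,f0,8))
```

```text
[(np.float64(0.335), np.float64(2.4), False), (np.float64(0.28), np.float64(1.3), False)] theta (np.float64(0.2803136987790741), np.float64(0.12481136132217129)) gap 0.02119739033076243 t 42.025
(np.float64(1.2306932622097615), np.float64(0.47627256496188625))
[(np.float64(0.32), np.float64(2.0), False), (np.float64(0.36), np.float64(6.6), False), (np.float64(0.4), np.float64(9.0), False)] theta (np.float64(0.39006702934814347), np.float64(0.12497586713225411)) gap 0.02137289709932863 t 42.9417
(np.float64(8.91922692789218), np.float64(0.6017734073522527))
```

Run:
```python
from h import *
from rig import arm
f0=np.load("f0.npy")
stroke(arm,.40,.44,f0,.02,.04,9.7)
print(force(arm,.43,f0,10))
```

```text
[(np.float64(0.42), np.float64(9.9), False)] theta (np.float64(0.4079362344320979), np.float64(0.12498952077833832)) gap 0.020851134488006684 t 43.2917
(np.float64(9.591756528013393), np.float64(0.34335974281147946))
```

Run:
```python
from h import *
from rig import arm,claw
f0=np.load("f0.npy")
claw.let_go(); arm.pause(.3)
print("zero",force(arm,.42,f0,15), arm.read_state()["time"])
```

```text
zero (np.float64(1.1605293611642031), np.float64(0.41804392654070033)) 44.4417
```

The free-air zero is +1.2, so the true push was about 8.4 N. That is inside the band but near its low end, so I'll regrip with the fresh zero and nudge to about 9 N.

Run:
```python
from h import *
from rig import arm,claw
f0=np.mean([(arm.read_state()["contact_force"],arm.pause(.02))[0] for _ in range(15)],0)
arm.movel(*K(.405,Z),vel=.05)
claw.close_gripper(25)
t=.405; print(force(arm,t,f0,8))
for t in (.415,.425,.435,.445):
    arm.movel(*K(t,Z),vel=.03,contact_N=9); f=force(arm,t,f0,10); print(t,f,theta(arm.read_state()))
    if f[0]>8.8: break
claw.let_go(); arm.pause(.3)
print("zero",force(arm,t,f0,15))
arm.movel(K(t,.25)[0],vel=.15)
s=arm.read_state(); print(s["time"])
from rig import eyes
p=eyes.read_camera("wrist");a=eyes.read_camera("top")
cv2.imwrite("pics/f.png",np.hstack([cv2.resize(p["pixels"],(400,250)),cv2.resize(a["pixels"][145:250,205:373],(400,250))]))
```

```text
(np.float64(9.982001114302863), np.float64(0.39679198052733405))
0.415 (np.float64(11.058033694174892), np.float64(0.1986512868010282)) (np.float64(0.40189555597081267), np.float64(0.1254641581215019))
zero (np.float64(-0.030058705549243274), np.float64(0.6295546285501945))
47.875
```

View pics/f.png

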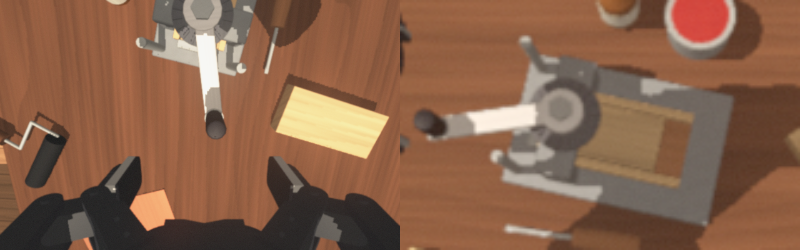

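The last picture shows the block home, with clear channel floor behind it at about (672,145). The handle is free between the posts, the tin, bottle and burin stand where they were, and the gripper is clear. Handing in.

```bash
python3 -c "
from rig import arm
print(arm.close_job())"
```

```text
the job is handed in; nothing more can be done
None
```

I pushed the block home against the stop, clamped it, let go of the handle, and handed the job in at about 48 s. The last push read about 11 N, a little above the 8–10 N target but below the 13 N dent limit, and nothing else was moved.

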